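# Push the drilled brass plate out over the end of its ledge

## Robot

A 7-joint arm with a two-finger parallel gripper is mounted at the origin on the work surface. World frame = base frame: x ahead of the robot, y to its left, z up, the work surface at z = 0. Lengths are in m, angles in rad, forces in N, time in s.
With the tool pointing down it reaches from about 0.4 to 0.875 m from the base axis. Payload 4.4 kg.
Tool frame: the origin (TCP) lies at the very end of the fingers, on their centre line; the grasp point (between the pads) lies 19 mm behind it; z points along the fingers, y is the line along which they close (so a half turn about z gives the same grasp; the last joint's range is limited). The gripper opens to 85 mm and grips with 20 to 120 N. Pads are 22 mm wide; open, the fingers measure 114 mm over their backs; the gripper's body (76 mm by 85 mm) begins 54 mm behind the grasp point. The pads swing forward as they close: fully open they stand 13 mm farther back than shut.
Start: joints at [1.139, 0.628, 0.038, 1.517, -0.027, 0.996, -0.02], TCP at [0.233, -0.607, 0.231] pointing down, gripper open.
Joint ranges: [-3.06, 3.06], [-0.37, 2.12], [-1.25, 1.32], [0.18, 2.47], [-1.1, 4.24], [0.23, 1.98], [-2.94, 2.94]. Speed limits (rad/s): [2.57, 2.57, 3.14, 3.14, 3.14, 3.14, 3.14].

## Interface

Orientations are given as [roll, pitch, yaw] about the fixed x, y, z axes, in that order (R = Rz(yaw) Ry(pitch) Rx(roll)).
In Python, from workcell import arm gives the robot as it stands.
- The arm moves only by the tool servo_tool, never from a script. Its argument "steps" is a list that holds one entry, the list of rows, each a list of 6 numbers: the shift along the tool's x, y, z in m, then the turn, a rotation vector about the tool's x, y, z in rad. A call has 1 to 10 rows; each row shifts and turns the commanded pose from where the row before left it, along the tool's axes as they then stand; what a row does not reach is not made up. A row lasts 1/12 s, in which the tool goes at most 41.7 mm and 7.16 degrees, less where a joint would pass 70% of its speed; a pose out of reach is approached as far as the arm can. A call is refused whole if a number of a shift passes 0.0417 or a number of a turn 0.125, either way. A call with a gripper value outside its range is refused whole. "gripper" is the closure in counts, from 0 (fully open) to 255 (shut), set as the call begins (left out, the last holds). The fingers move at their own pace and stop on an object; "force" is the grip in N (left out, the last holds). Time passes only in rows, so rows that do not move let the fingers close. It gives the time, the measured TCP pose, the force, the opening and the grip force at its end, in the units of the state.
- arm.read_state(): the state, without advancing time (a new reading comes with each control period).
- arm.read_camera(name): name is "side" or "top" or "wrist"; returns a dict with "img" (420x560x3 uint8, blue, green, red), "vfov" (degrees; the focal length in pixels is half the picture's height over the tangent of half this angle, whatever the lens; pixels are square), "cx", "cy" (the principal point, pixels), "R" (3x3) and "t" (3): a world point X has camera coordinates R X + t. Camera axes: x right, y down, z forward; pixel columns grow to the right and rows downward; lengths in m; the calibration is good to about 2 mm. A picture is of the moment at which its call begins. There is no depth.
- arm.close_job(): hands the job in; it is judged then, once.
The state is a dict: "time": time; "joint_pos": joint angles; "joint_velocities": joint speeds; "effort": joint torques, N m; "eef_pos": TCP position; "eef_rot": TCP orientation; "force": force on the tool from outside, world axes, zero at the start; "moment": the same for the moment, N m; "grip_width": finger opening in m; "grasp_force": force on a finger pad.
Only numpy, scipy, OpenCV 4.12 (cv2) and the standard library are available. Lean on these libraries where they do the work, as an engineer would, in place of code of your own. Each camera call takes 0.05 s, during which the arm holds its last target. There are 200 camera calls.

## Task

Two brass plates lie flat in the two lanes of the low steel ledge. With the fingertips, push the one with two holes along its lane towards the ledge's open end until about a third of its length sticks out past that end, so that the next worker can take it by its edge; it must stay lying flat in its lane. Do not lift it or let it fall, leave the plain plate and everything else where it is, and draw the hand clear at the end.

Things in the scene. Friction and masses are not known exactly. Their poses are not given: they have to be found in the camera images.
- ledge: fixed grey steel stand, 200 (x) by 340 mm (y), flat top 60 mm above the bench. Three strips, 4 mm wide, 8 mm proud of the top, run along y at x = -100, -30, +40 mm: two lanes 66 mm wide, centred on x = -65 and +5 mm. End y = +170 mm (robot's left) is open, without lip; end y = -170 mm has a 14 mm high cross strip. Small parts stand at x > 40 mm. Origin on the bench under the top's centre
- ledge_end (a point): point on the edge of the ledge's open end, level with the top (60 mm above the bench), at x = 0, y = 170 mm of the ledge; axes as the ledge's, y points outwards past the end
- plate: the plate to push: loose flat brass plate, 140 mm long (its y, along the lane), 60 mm wide, 6 mm thick, about 0.4 kg, with two round 22 mm through-holes 45 mm either side of its middle. It lies in either lane with at least 60 mm of free lane behind it; dry friction, it stops when no longer pushed. Origin: centre of its underside, y towards the open end
- plate_lead (a point): middle of the plate's leading end (the end towards the ledge's open end), at its underside: 70 mm along the plate's y from its origin
- plain: the other brass plate, without holes, 110 mm long, 60 mm wide, 6 mm thick, lying loose in the other lane; to be left alone. Origin: centre of its underside
- valve0: small brass valve body, upright, 50 mm tall, 30 mm thick, on the rear strip of the ledge; origin at the centre of its foot; loose, to be left alone
- valve1: a second such valve body on the rear strip of the ledge; loose, to be left alone
- valve2: a third such valve body, standing on the bench beyond the ledge's open end; loose, to be left alone
- collar: short brass collar, 38 mm across, 18 mm high, on the rear strip of the ledge; origin at the centre of its underside; loose, to be left alone
- wrench: steel wrench, 170 mm long, lying on the bench along the robot's side of the ledge; loose, to be left alone
- driver: screwdriver lying on the bench to the left of the ledge; loose, to be left alone
- cleaner: white bottle, 60 mm across, 150 mm tall, standing on the bench to the right of the ledge; loose, to be left alone
Mind the look-alikes: they are no part of the job. What is shaped like the plate but turquoise is not meant.

How it is judged:
By the outcome, as a careful person would: the job done as asked, in the order asked, and still so for the second after the job is handed in, with the robot touching nothing.
It also fails if it takes over 42 s, if anything falls off the work surface, if the arm or the gripper's body presses on something with over 40 N, if the wrist force passes 120 N, or if a joint passes its speed limit or range.

## Working session

There is one attempt and no reset: what is moved stays moved. The work goes in short steps, Python scripts to look and compute and a tool call to move; the robot and the scene stay as the last step left them, time stands still between calls to the robot, and variables do not carry over. Pictures are saved under pics/ and viewed, at most 10 in all, crops included, and the job is handed in when it is done.

Besides the shell and the picture viewer there is one more tool, called after "Request:" as name(argument=value, ...) on one line, values as JSON. servo_tool: Moves the arm, as the interface text tells. Its arguments: {"type":"object","properties":{"steps":{"type":"array"},"gripper":{"type":"number"},"force":{"type":"number"}},"required":["steps"]}

```bash
mkdir -p pics; cat > h.py <<'E'
import numpy as np, cv2
from workcell import arm
def snap(n,f):
    c=arm.read_camera(n); cv2.imwrite('pics/'+f,c['img']); np.savez('pics/'+f+'.npz',**{k:v for k,v in c.items()}); return c
def K(c):
    f=c['img'].shape[0]/2/np.tan(np.radians(c['vfov'])/2); return f
def p2w(c,u,v,z):
    d=np.array([(u-c['cx'])/K(c),(v-c['cy'])/K(c),1.]); R=np.array(c['R']); o=-R.T@c['t']; d=R.T@d
    return o+d*(z-o[2])/d[2]
def w2p(c,X):
    q=np.array(c['R'])@X+c['t']; return K(c)*q[0]/q[2]+c['cx'],K(c)*q[1]/q[2]+c['cy']
E
python3 - <<'E'
from h import *
np.set_printoptions(precision=4,suppress=True)
for n in('top','side'):
    c=snap(n,n+'1.png'); print(n,c['vfov'],-np.array(c['R']).T@c['t'],c['R'])
s=arm.read_state(); print(s['time'],s['eef_pos'],s['eef_rot'],s['force'])
E
```

```text
top 52.0779555611439 [ 0.4202 -0.0048  1.1882] [[ 0.0227 -0.9997 -0.0014]
 [-0.9962 -0.0225 -0.0836]
 [ 0.0835  0.0033 -0.9965]]
side 46.38413649494033 [0.3141 1.1828 0.8096] [[-0.9891 -0.1459 -0.0183]
 [-0.0604  0.5169 -0.8539]
 [ 0.1341 -0.8435 -0.5201]]
0.1 [ 0.2323 -0.6065  0.2305] [-3.1399 -0.      0.3658] [-0.2252  0.4206  0.0789]
```

View pics/top1.png

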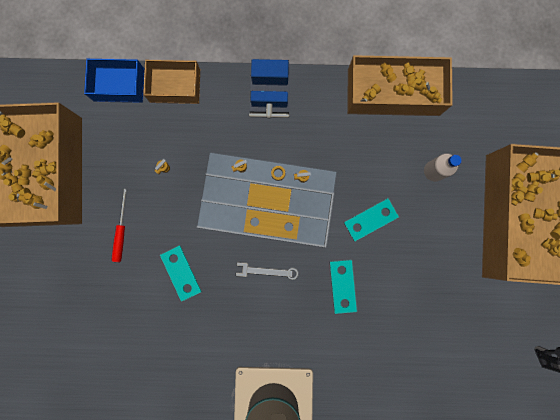

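View pics/side1.png

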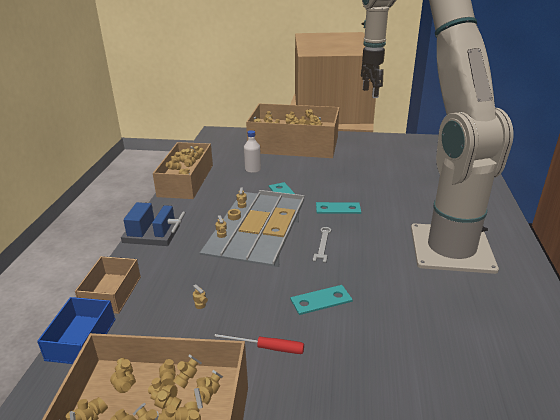

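The top view shows a grey ledge with corners at about (210,153), (336,172), (326,246) and (198,228). The brass candidates are the plate in the near lane at (272,224), with two holes at (255,222) and (289,227), and the plain plate at (269,195). The turquoise holed plates at (180,273), (343,287) and (372,220) are decoys. The brass plate with holes in the near lane is the one meant, and the open end is on the left of the image. I'll confirm it in one crop.

```bash
python3 - <<'E'
import cv2
a=cv2.imread('pics/top1.png')[145:255,190:345]; cv2.imwrite('pics/crop1.png',cv2.resize(a,None,fx=5,fy=5,interpolation=cv2.INTER_CUBIC))
E
```

```text
(no output)
```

View pics/crop1.png

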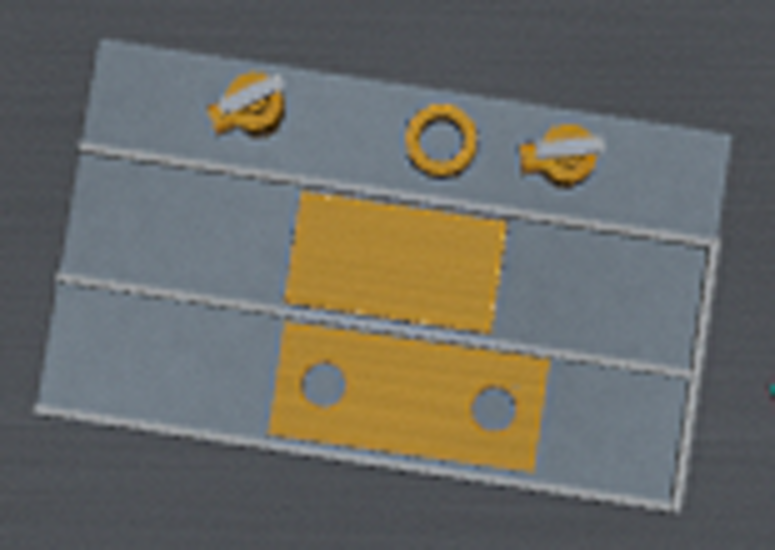

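The crop confirms it: the lower (near) lane holds the two-hole plate, with its trailing edge middle at crop (541,415) and leading edge middle at (278,379). The open end is on the left.

```bash
python3 - <<'E'
from h import *
np.set_printoptions(precision=4,suppress=True)
d=dict(np.load('pics/top1.png.npz'))
w=lambda u,v,z:p2w(d,190+(u-2)/5,145+(v-2)/5,z)
P={}
for n,u,v,z in [('openrear',100,40,.06),('closedrear',731,135,.06),('opennear',36,408,.066),('closednear',680,510,.07),('h1',323,384,.066),('h2',493,408,.066),('leadA',285,322,.066),('leadB',270,435,.066),('trA',549,358,.066),('trB',535,471,.066),('plA',298,192,.066)]:
    P[n]=w(u,v,z)[:2]; print(n,P[n])
y=P['openrear']-P['closedrear']; print(np.linalg.norm(y),np.linalg.norm(P['openrear']-P['opennear']),np.linalg.norm(P['h1']-P['h2']))
for a,b in (('openrear','closedrear'),('h1','h2'),('opennear','closednear')):
    e=P[a]-P[b]; print('yaw of ledge',np.arctan2(e[1],e[0])-np.pi/2)
y/=np.linalg.norm(y); C=(P['h1']+P['h2'])/2; print('C',C,'dist lead to end', (P['openrear']-C)@y-.07,'edges',[(P[k]-C)@y for k in('leadA','leadB','trA','trB','opennear','openrear','closednear')])
E
```

```text
openrear [0.6703 0.184 ]
closedrear [ 0.6266 -0.1528]
opennear [0.473  0.2094]
closednear [ 0.4275 -0.1273]
h1 [0.489  0.0598]
h2 [ 0.4784 -0.0294]
leadA [0.5211 0.0806]
leadB [0.4617 0.0867]
trA [ 0.5053 -0.0582]
trB [ 0.4461 -0.0519]
plA [0.59   0.0757]
0.33965869963601664 0.19891303664064683 0.08978385772821251
yaw of ledge -0.1289664973997975
yaw of ledge -0.11778015042989276
yaw of ledge -0.1344023003258752
C [0.4837 0.0152] dist lead to end 0.12139673171970647 edges [np.float64(0.06965631298599335), np.float64(0.06809445007040515), np.float64(-0.06996611636467553), np.float64(-0.07142957713827061), np.float64(0.19124431606806125), np.float64(0.19139673171970648), np.float64(-0.14857810560080775)]
```

```bash
python3 - <<'E'
import numpy as np
d=np.array([.4700,-.089])-[.2323,-.6065]; m=np.hypot(*d)/18; a=np.arctan2(d[1],d[0])
for k in range(18):
    y=.3658+.0597*k; print([round(m*np.cos(a-y),4),round(-m*np.sin(a-y),4),0,0,0,-.0597],end=',')
E
```

```text
[np.float64(0.0226), np.float64(-0.0221), 0, 0, 0, -0.0597],[np.float64(0.0239), np.float64(-0.0207), 0, 0, 0, -0.0597],[np.float64(0.0251), np.float64(-0.0193), 0, 0, 0, -0.0597],[np.float64(0.0262), np.float64(-0.0177), 0, 0, 0, -0.0597],[np.float64(0.0272), np.float64(-0.0161), 0, 0, 0, -0.0597],[np.float64(0.0281), np.float64(-0.0145), 0, 0, 0, -0.0597],[np.float64(0.0289), np.float64(-0.0128), 0, 0, 0, -0.0597],[np.float64(0.0296), np.float64(-0.011), 0, 0, 0, -0.0597],[np.float64(0.0303), np.float64(-0.0093), 0, 0, 0, -0.0597],[np.float64(0.0308), np.float64(-0.0074), 0, 0, 0, -0.0597],[np.float64(0.0311), np.float64(-0.0056), 0, 0, 0, -0.0597],[np.float64(0.0314), np.float64(-0.0037), 0, 0, 0, -0.0597],[np.float64(0.0316), np.float64(-0.0018), 0, 0, 0, -0.0597],[np.float64(0.0316), np.float64(0.0001), 0, 0, 0, -0.0597],[np.float64(0.0316), np.float64(0.0019), 0, 0, 0, -0.0597],[np.float64(0.0314), np.float64(0.0038), 0, 0, 0, -0.0597],[np.float64(0.0311), np.float64(0.0057), 0, 0, 0, -0.0597],[np.float64(0.0307), np.float64(0.0075), 0, 0, 0, -0.0597],
```

Request:
servo_tool(steps=[[[0.0226,-0.0221,0,0,0,-0.06],[0.0239,-0.0207,0,0,0,-0.06],[0.0251,-0.0193,0,0,0,-0.06],[0.0262,-0.0177,0,0,0,-0.06],[0.0272,-0.0161,0,0,0,-0.06],[0.0281,-0.0145,0,0,0,-0.06],[0.0289,-0.0128,0,0,0,-0.06],[0.0296,-0.011,0,0,0,-0.06],[0.0303,-0.0093,0,0,0,-0.06]]], gripper=255)

```text
time: 0.85
eef_pos: [0.3512, -0.3467, 0.2311]
eef_rot: [-3.141, -0.0, 0.909]
force: [-0.5, -0.8, -0.5]
grip_width: -0.0002
grasp_force: 0.0
```

Request:
servo_tool(steps=[[[0.0308,-0.0074,0,0,0,-0.06],[0.0311,-0.0056,0,0,0,-0.06],[0.0314,-0.0037,0,0,0,-0.06],[0.0316,-0.0018,0,0,0,-0.06],[0.0316,0,0,0,0,-0.06],[0.0316,0.0019,0,0,0,-0.06],[0.0314,0.0038,0,0,0,-0.06],[0.0311,0.0057,0,0,0,-0.06],[0.0307,0.0075,0,0,0,-0.057],[0,0,0,0,0,0]]])

```text
time: 1.68
eef_pos: [0.4716, -0.0822, 0.2316]
eef_rot: [3.139, -0.004, 1.454]
force: [0.1, 0.6, -0.1]
grip_width: -0.0002
grasp_force: 0.0
```

```bash
python3 - <<'E'
from h import *
np.set_printoptions(precision=4,suppress=True)
c=snap('wrist','w1.png'); s=arm.read_state(); print(s['eef_pos'],s['eef_rot'])
e=s['eef_pos']; print(w2p(c,np.array(e)),w2p(c,np.array([e[0],e[1],.06])))
for p in [(.489,.0598,.066),(.4784,-.0294,.066),(.4749,-.0542,.066)]: print(w2p(c,np.array(p)))
E
```

```text
[ 0.47   -0.0855  0.2313] [ 3.141  -0.0019  1.4496]
(np.float64(284.2265530167767), np.float64(275.2295164112875)) (np.float64(285.06206237090817), np.float64(185.64468321107262))
(np.float64(287.072486456795), np.float64(15.747434313293837))
(np.float64(286.9252068065937), np.float64(126.9884042967773))
(np.float64(286.29996636375085), np.float64(154.45356974940583))
```

View pics/w1.png

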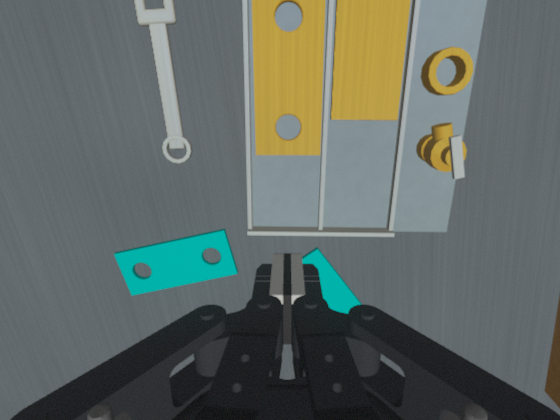

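The wrist view shows the plate's trailing edge at row 156 and its rear hole at (288,127), as predicted. The cross strip is at row 232, and the TCP's ground point is at (285,186), in the free lane about 2 mm left of its centre. I'll descend here.

Request:
servo_tool(steps=[[[-0.003,0.002,0.024,0,0,0.004],[0,0,0.024,0,0,0.004],[0,0,0.024,0,0,0],[0,0,0.024,0,0,0],[0,0,0.024,0,0,0],[0,0,0.024,0,0,0],[0,0,0.01,0,0,0],[0,0,0,0,0,0],[0,0,0,0,0,0]]])

```text
time: 2.48
eef_pos: [0.4702, -0.0928, 0.0773]
eef_rot: [-3.141, 0.0, 1.434]
force: [0.3, 0.5, 0.7]
grip_width: 0.0003
grasp_force: 0.0
```

Request:
servo_tool(steps=[[[0,0,0.004,0,0,0],[0,0,0.004,0,0,0],[0,0,0.003,0,0,0],[0,0,0.0015,0,0,0],[0,0,0.0015,0,0,0],[0,0,0,0,0,0],[0,0,0,0,0,0]]])

```text
time: 3.07
eef_pos: [0.4704, -0.0923, 0.0634]
eef_rot: [3.142, 0.0, 1.435]
force: [0.6, 0.2, -0.1]
grip_width: 0.0003
grasp_force: 0.0
```

Request:
servo_tool(steps=[[[0.006,0,0.001,0,0,0],[0.008,0,0,0,0,0],[0.008,0,0,0,0,0],[0.008,0,0,0,0,0],[0.008,0,0,0,0,0],[0.008,0,0,0,0,0],[0.008,0,0,0,0,0],[0.006,0,0,0,0,0],[0,0,0,0,0,0]]])

```text
time: 3.82
eef_pos: [0.4789, -0.0308, 0.0623]
eef_rot: [3.141, -0.001, 1.437]
force: [-0.6, 0.4, -0.8]
grip_width: 0.0
grasp_force: 0.0
```

```bash
python3 - <<'E'
from h import *
c=snap('wrist','w2.png'); s=arm.read_state(); print(s['time'],s['eef_pos'],s['force'])
E
```

```text
3.8667 [ 0.47888138 -0.03138564  0.06235074] [ 0.46248619 -0.22191675 -0.5046404 ]
```

View pics/w2.png

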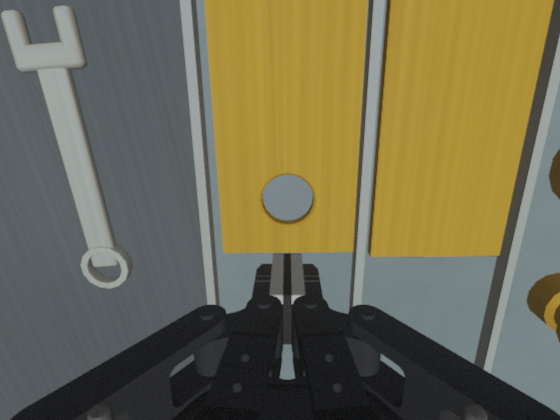

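The fingertips' front at row 253 touches the plate's tail, which is square in its lane. The rear hole is at (288,197). Next I'll measure how far is left to go.

```bash
cat >> h.py <<'E'
Y=np.array([.1306,.9914]); OE=np.array([.6703,.184])
E
python3 - <<'E'
from h import *
c=dict(np.load('pics/w2.png.npz'))
h=p2w(c,288,197,.066)[:2]; t=p2w(c,288,254,.066)[:2]
tcp=np.array([.4789,-.0314])
print(h,t,'tail-tcp',(t-tcp)@Y,'hole-tail',(h-t)@Y,'lead overhang',(h-OE)@Y+.115,(t-OE)@Y+.14)
E
```

```text
[0.48453162 0.00657209] [ 0.48086447 -0.02090125] tail-tcp 0.010665015547162031 hole-tail 0.02771600866973922 lead overhang -0.08516337578309875 -0.08787938445283794
```

Request:
servo_tool(steps=[[[0.006,0,0,0,0,0],[0.008,0,0,0,0,0],[0.008,0,0,0,0,0],[0.008,0,0,0,0,0],[0.008,0,0,0,0,0],[0.008,0,0,0,0,0],[0.008,0,0,0,0,0],[0.006,0,0,0,0,0],[0,0,0,0,0,0]]])

```text
time: 4.62
eef_pos: [0.4871, 0.029, 0.0624]
eef_rot: [3.141, -0.002, 1.437]
force: [-0.6, -0.1, -0.2]
grip_width: -0.0002
grasp_force: 0.0
```

Request:
servo_tool(steps=[[[0.006,0,0,0,0,0],[0.008,0,0,0,0,0],[0.008,0,0,0,0,0],[0.008,0,0,0,0,0],[0.008,0,0,0,0,0],[0.006,0,0,0,0,0],[0.004,0,0,0,0,0],[0,0,0,0,0,0],[0,0,0,0,0,0]]])

```text
time: 5.37
eef_pos: [0.4935, 0.075, 0.0624]
eef_rot: [3.141, -0.001, 1.436]
force: [-0.1, -0.8, 0.4]
grip_width: 0.0002
grasp_force: 0.0
```

```bash
python3 - <<'E'
from h import *
c=snap('wrist','w3.png'); d=snap('top','top3.png'); s=arm.read_state(); print(s['time'],s['eef_pos'],s['force'])
t=np.array(s['eef_pos'][:2])+.0107*Y; print('overhang by tcp',(t-OE)@Y+.14)
a=d['img'][175:260,165:315]; b=cv2.resize(a,None,fx=5,fy=5,interpolation=cv2.INTER_CUBIC); cv2.imwrite('pics/crop3.png',b)
E
```

```text
5.4667 [0.49338571 0.07438855 0.06236348] [-0.29281323  0.48587114  0.36486358]
overhang by tcp 0.018925461261926818
```

View pics/crop3.png

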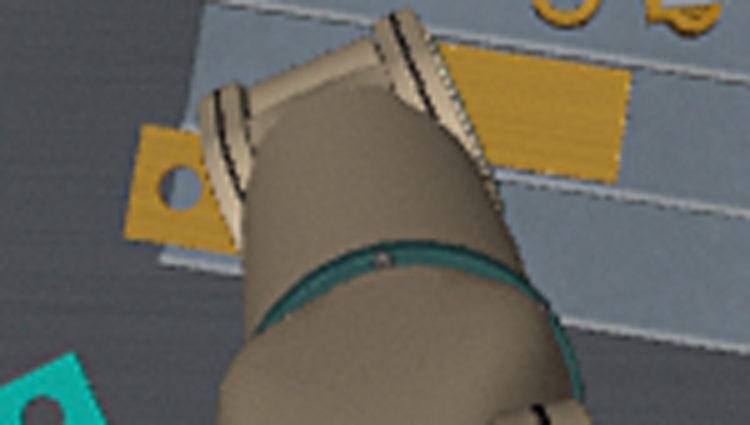

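The crop shows the leading end at about (132,182), roughly 20 mm past the open edge at about (174,188), still in its lane. It needs about 27 mm more.

Request:
servo_tool(steps=[[[0.005,0,0,0,0,0],[0.007,0,0,0,0,0],[0.006,0,0,0,0,0],[0.005,0,0,0,0,0],[0.003,0,0,0,0,0],[0,0,0,0,0,0],[0,0,0,0,0,0]]])

```text
time: 6.05
eef_pos: [0.497, 0.1009, 0.0623]
eef_rot: [3.141, -0.001, 1.436]
force: [-0.1, -0.9, 0.5]
grip_width: 0.0002
grasp_force: 0.0
```

Request:
servo_tool(steps=[[[-0.01,0,0,0,0,0],[-0.02,0,0,0,0,0],[0,0,-0.03,0,0,0],[0,0,-0.04,0,0,0],[-0.04,0,-0.04,0,0,0],[-0.04,0,-0.04,0,0,0],[-0.04,0,0,0,0,0],[-0.04,0,0,0,0,0],[-0.04,0,0,0,0,0],[-0.04,0,0,0,0,0]]])

```text
time: 6.88
eef_pos: [0.462, -0.1493, 0.1917]
eef_rot: [3.141, 0.0, 1.434]
force: [0.9, -0.7, 0.5]
grip_width: 0.0001
grasp_force: 0.0
```

Request:
servo_tool(steps=[[[-0.04,0,0,0,0,0],[-0.04,0,0,0,0,0],[-0.03,0,0,0,0,0],[0,0,0,0,0,0],[0,0,0,0,0,0],[0,0,0,0,0,0]]])

```text
time: 7.38
eef_pos: [0.4476, -0.2554, 0.1911]
eef_rot: [-3.141, -0.001, 1.434]
force: [0.1, -0.3, -0.9]
grip_width: -0.0
grasp_force: 0.0
```

```bash
python3 - <<'E'
from h import *
d=snap('top','top4.png'); s=arm.read_state(); print(s['time'],s['eef_pos'],s['force'])
a=d['img'][145:255,165:325]; b=cv2.resize(a,None,fx=5,fy=5,interpolation=cv2.INTER_CUBIC); cv2.imwrite('pics/crop4.png',b)
E
```

```text
7.4333 [ 0.44796428 -0.2546332   0.1911893 ] [-0.04686758 -0.32672    -0.59129355]
```

View pics/crop4.png

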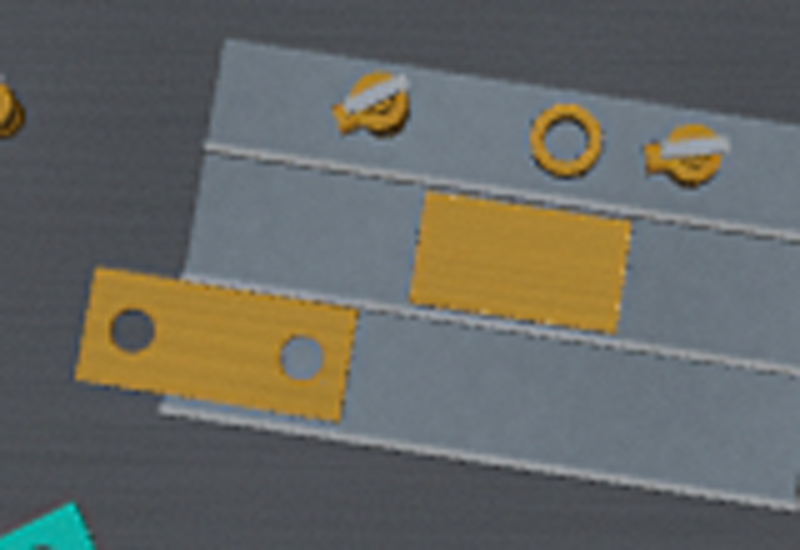

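The plate lies flat and square in its lane. Its leading end is at crop (86,325), the ledge edge at (172,342) and its tail at (349,366), which makes the overhang about 46 mm, or 0.33 of its length. The plain plate and the parts on the ledge have not moved, and the hand is clear.

```bash
python3 -c "
from workcell import arm
print(arm.close_job())"
```

```text
the job is handed in; nothing more can be done
None
```

The job is handed in: the two-hole brass plate now sticks out about 46 mm (a third of its length) past the ledge's open end, flat in its lane, with the plain plate and the parts on the ledge unmoved and the hand clear after about 7.4 s.

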